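Switch the ball feeder to the other tray

ROBOT

A 6-joint arm with a two-finger parallel gripper is mounted at the origin on the work surface. World frame = base frame: x ahead of the robot, y to its left, z up, the work surface at z = 0. Lengths are in m, angles in degrees, forces in N, time in s.
With the tool pointing down it reaches from about 0.35 to 0.975 m from the base axis. Payload 7.1 kg.
Tool frame: the origin (TCP) lies between the finger pads; the fingertips stand 17 mm ahead of it and the grasp point (between the pads) lies 2 mm behind it; z points along the fingers, y is the direction in which the jaws open and shut (so a half turn about z gives the same grasp; the last joint's range is limited). The gripper opens to 88 mm and grips with 3 to 60 N. Pads are 20 mm wide; open, the fingers measure 115 mm over their backs; the gripper's body (75 mm by 178 mm) begins 61 mm behind the grasp point.
Start: joints at [-73.51, 24.242, 93.386, -0, 62.372, -1.089], TCP at [0.189, -0.596, 0.24] pointing down, gripper open.
Joint ranges: [-172.04, 172.04], [-51.8, 120.97], [4.93, 147.93], [-75.15, 255.16], [6.16, 154.13], [-145.62, 145.62]. Speed limits (degrees/s): [136.94, 136.94, 172.46, 180, 180, 180].

INTERFACE

Orientations are given as a 3x3 rotation matrix whose columns are the frame's x, y, z axes.
In Python, from cell import arm, solver, get_image, sign_off gives the robot as it stands. The module is installed in compiled form; this text tells all that it offers. Calls block until the motion is done:
- arm.move_ptp(position, orientation): joint-space move of the TCP to a pose.
- arm.servo_line(position, attitude=None, speed=0.15, threshold=None): straight line of the TCP; attitude=None keeps the orientation; speed is the mean speed in m/s. With threshold (N) it stops when the force on the tool has changed by that much, and returns True; else False.
- arm.set_joints(angles): joint-space move.
- arm.gripper_to(opening, squeeze=None): opening from 0.0 (shut) to 1.0 (fully open); squeeze is the grip in N (None keeps the last); returns when the fingers have stopped.
- arm.sleep(seconds).
- solver.solve_ik(position, orientation): joint angles nearest the present ones, or None.
- get_image(name): name is "side" or "top"; returns a dict with "color" (384x512x3 uint8, blue, green, red), "depth" (384x512 float32, m along the optical axis (not along the pixel's ray), 0 where there is no reading), "intrinsics" (3x3 intrinsics, pixels), "R" (3x3) and "t" (3): a world point X has camera coordinates R X + t. Camera axes: x right, y down, z forward; pixel columns grow to the right and rows downward; lengths in m; the calibration is good to about 2 mm. A picture is of the moment at which its call begins.
A pose or a line that the arm cannot do raises arm.PlanningError and nothing moves.
- sign_off(): hands the job in, once; it reports no verdict.
Readings, each from a call of its own:
- arm.current_time_s(): time.
- arm.current_q(): joint angles.
- arm.current_joint_velocities(): joint speeds.
- arm.current_joint_torque(): joint torques, N m.
- arm.current_ee_pos(): TCP position.
- arm.current_tcp_rot(): TCP orientation.
- arm.current_contact_force(): force on the tool from outside, world axes, zero at the start.
- arm.current_ft_torque(): the same for the moment, N m.
- arm.current_gripper_width(): opening from 0.0 (shut) to 1.0 (fully open).
Only numpy, scipy, OpenCV 4.12 (cv2) and the standard library are available. Lean on these libraries where they do the work, as an engineer would, in place of code of your own. Each camera call takes 0.05 s, during which the arm holds its last target.

TASK

The feeder on the craft table is set to send its wooden balls into one tray, and we want them in the other one. With the fingertips, rock the seesaw gate over its pivot until it rests on its other stop; only then push the stop slide open by its upright tab, so that all three balls roll down the gate into the tray that it did not lead to at first. Do not touch the balls, and leave the bottles, spools, glue pot and cork where they stand.

Things in the scene. Friction and masses are not known exactly. Their poses are not given: they have to be found in the camera images.
- feeder: plywood ball feeder, fixed; origin on the table under the gate's pivot, x away from the robot, y left along the seesaw, z up. Feed ramp 52 mm wide, walls 20 mm high, 250 mm long, slopes 7 degrees down to the robot and ends over the trough at x 24 mm, floor 118 mm high there. A catch tray at each end of the seesaw (|y| 132 to 260 mm, x -85 to 50 mm, side walls 55 mm, outer wall 70 mm high)
- gate (a joint): seesaw gate: wooden trough 280 mm long in y, 85 mm wide, pivot along the feeder's x 90 mm above the table. 0 = level; it rests at +0.26 or -0.26 rad. Positive: left (+y) end up, balls run to the right tray; negative: right end up, balls run left. A steel weight above the pivot makes it fall onto its stop by itself once past level. Less than 1 N down on the raised pad rocks it
- pad_left (a point): middle of the top face of the gate's left finger pad, a wooden tab 36 x 40 mm (x, y) and 6 mm thick on the trough's robot side, 78 mm towards the robot from and 85 mm to the left of the pivot. About 118 mm above the table when up, 74 mm when down
- pad_right (a point): the same for the gate's right pad, 85 mm to the right of the pivot
- weight (a point): steel tumbler weight of the gate, 28 mm diameter, 36 mm long along x, 68 mm above the pivot on the robot side; point at its middle. It leans to the low end
- stop (a joint): stop slide, an aluminium plate across the feed ramp that holds the balls back: 0 = closed, 0.050 m = fully open, pushed along the feeder's +y (to the left); friction 1 N, stays where it is left
- stop_tab (a point): middle of the wooden tab standing up on the stop slide: 14 x 14 mm, 40 mm tall (20 mm above and below this point), moves with the slide; about 185 mm above the table, 85 mm beyond the pivot. The first ball's centre lies 19 mm beyond it; the balls' tops are 20 to 28 mm lower than this point
- tray_left (a point): middle of the floor of the left (+y) catch tray, inside 125 x 118 mm
- tray_right (a point): middle of the floor of the right (-y) catch tray, inside 125 x 118 mm
- ball0_center (a point): centre of a plain wooden ball, 30 mm diameter, 13 g, one of three queued on the feed ramp behind the stop slide
- ball1_center (a point): centre of a plain wooden ball, 30 mm diameter, 13 g, one of three queued on the feed ramp behind the stop slide
- ball2_center (a point): centre of a plain wooden ball, 30 mm diameter, 13 g, one of three queued on the feed ramp behind the stop slide
- bottle_a_mid (a point): clear glass bottle, 60 mm diameter, 185 mm tall, bystander; point half-way up
- bottle_b_mid (a point): green glass bottle, 54 mm diameter, 165 mm tall, bystander; point half-way up
- spool_a_mid (a point): flat ribbon spool, 64 mm diameter, 28 mm tall, bystander; point half-way up
- spool_b_mid (a point): red ribbon spool, 56 mm diameter, 40 mm tall, bystander; point half-way up
- spool_c_mid (a point): brown twine spool, 56 mm diameter, 46 mm tall, bystander; point half-way up
- glue_pot_mid (a point): small white glue pot, 40 mm diameter, 58 mm tall, bystander; point half-way up
- cork_mid (a point): loose bottle cork, 30 mm across its top, 36 mm tall, bystander; point half-way up
Not all that is in view belongs to the job. What is shaped like the part that bears ball2_center but yellow is not meant.

How it is judged (in metres and radians):
On the way, in this order (a step that is already met when the one before it is completed fails the run):
1. the gate rests on its other stop while the stop slide is still closed (distance of pad_left from where it was at the start of the episode above 0.0235 m and (value of joint gate above 0.21 rad or value of joint gate below -0.21 rad) and value of joint stop below 0.012 m), for 0.2 s.
2. the stop slide is pushed open (value of joint stop above 0.036 m and distance of pad_left from where it was at the start of the episode above 0.0235 m), for 0.1 s.
At the end, for the whole second after the job is handed in: The gate rests within 0.05 rad of the stop opposite to the one it started on, the stop slide is open by at least 36 mm of its 50 mm, and all three balls lie at rest (under 0.08 m/s) inside the tray at the gate's low end (all of step 2 and ((value of joint gate above 0.21 rad and (y of ball0_center in the frame of feeder between -0.256 and -0.135 m and x of ball0_center in the frame of feeder between -0.082 and 0.047 m and z of each of ball0_center, ball1_center, ball2_center in the frame of feeder below 0.075 m and y of ball1_center in the frame of feeder between -0.256 and -0.135 m and x of ball1_center in the frame of feeder between -0.082 and 0.047 m and y of ball2_center in the frame of feeder between -0.256 and -0.135 m and x of ball2_center in the frame of feeder between -0.082 and 0.047 m)) or (value of joint gate below -0.21 rad and (y of ball0_center in the frame of feeder between 0.135 and 0.256 m and x of ball0_center in the frame of feeder between -0.082 and 0.047 m and z of each of ball0_center, ball1_center, ball2_center in the frame of feeder below 0.075 m and y of ball1_center in the frame of feeder between 0.135 and 0.256 m and x of ball1_center in the frame of feeder between -0.082 and 0.047 m and y of ball2_center in the frame of feeder between 0.135 and 0.256 m and x of ball2_center in the frame of feeder between -0.082 and 0.047 m))) and linear speed of each of ball0, ball1, ball2 below 0.08 m/s); the robot touches nothing.
It fails at once if the arm or the gripper's body, not the fingers, pushes the feeder (contact force between the arm and feeder above 2 N).
It fails at once if the robot touches a ball (contact force between any of the fingers, the arm and ball0 above 0.3 N or contact force between any of the fingers, the arm and ball1 above 0.3 N or contact force between any of the fingers, the arm and ball2 above 0.3 N).
It fails at once if a bystander is moved more than 25 mm, tipped or lifted (distance of any of bottle_a_mid, bottle_b_mid, spool_a_mid, spool_b_mid, spool_c_mid, glue_pot_mid, cork_mid from where it was at the start of the episode above 0.025 m or angle between any of bottle_a_mid, bottle_b_mid, spool_a_mid, spool_b_mid, spool_c_mid, glue_pot_mid, cork_mid's own z axis and vertical above 0.35 rad).
It also fails if it takes over 42 s, if anything falls off the work surface, if the arm or the gripper's body presses on something with over 40 N, if the wrist force passes 120 N, or if a joint passes its speed limit or range.

## Working session

There is one attempt and no reset: what is moved stays moved. The work goes in short steps, each a Python script; the robot and the scene stay as the last script left them, time stands still between calls to the robot, and variables do not carry over. Pictures are saved under pics/ and viewed, and the job is handed in when it is done.

```bash
mkdir -p pics; python3 - <<'E'
from cell import arm, get_image
import cv2,numpy as np
for n in("side","top"):
    d=get_image(n); cv2.imwrite(f"pics/{n}0.png",d["color"]); np.savez(f"{n}0.npz",**d)
    print(n,d["intrinsics"].tolist(),np.round(d["R"],3).tolist(),np.round(-d["R"].T@d["t"],3), (d["depth"]>0).mean())
print(arm.current_time_s(),arm.current_tcp_rot())
E
```

```text
side [[461.6152533928396, 0.0, 264.25642764530915], [0.0, 461.6152533928396, 190.99303282660426], [0.0, 0.0, 1.0]] [[0.97, -0.242, 0.015], [-0.177, -0.748, -0.64], [0.166, 0.618, -0.768]] [ 0.442 -0.532  0.848] 0.9958140055338541
top [[376.4317746006517, 0.0, 251.19047989725715], [0.0, 376.4317746006517, 193.15907757576042], [0.0, 0.0, 1.0]] [[0.028, -0.999, 0.029], [-0.996, -0.03, -0.08], [0.081, -0.026, -0.996]] [0.519 0.058 1.025] 0.9961954752604166
0.1 [[ 9.53304033e-01  3.02012041e-01 -3.84303359e-04]
 [ 3.02012285e-01 -9.53303159e-01  1.29109170e-03]
 [ 2.35676326e-05 -1.34686726e-03 -9.99999093e-01]]
```

View pics/side0.png

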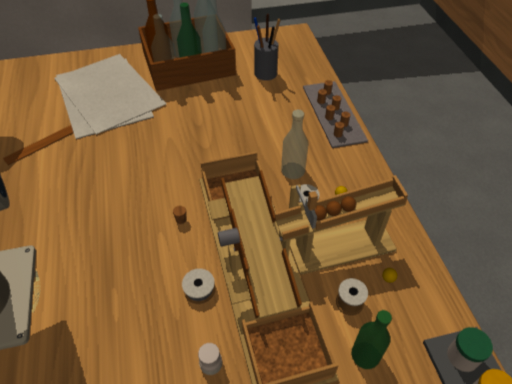

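View pics/top0.png

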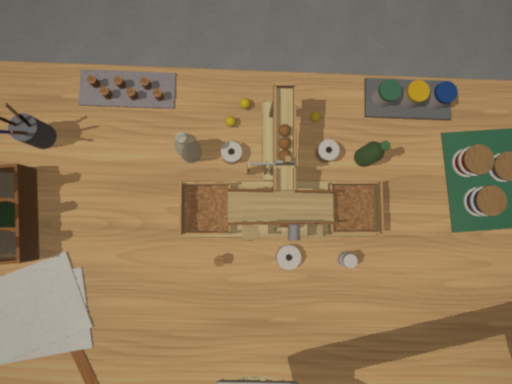

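The top view shows the trough at about (280,207), with pads near (250,233) and (315,230). The weight at (294,231) leans right. The stop slide is near (270,163), with three brown balls at (285,130–158) on the ramp. I'll zoom in next.

```bash
cat > h.py <<'E'
import numpy as np,cv2
def load(f): return dict(np.load(f))
def px2w(d,u,v,z=None):
    K,R,t=d["intrinsics"],d["R"],d["t"]
    r=R.T@np.linalg.solve(K,[u,v,1.]); c=-R.T@t
    if z is None:
        return c+r*d["depth"][int(round(v)),int(round(u))]
    return c+r*(z-c[2])/r[2]
def cloud(d):
    K,R,t=d["intrinsics"],d["R"],d["t"]
    v,u=np.mgrid[:384,:512]; r=np.stack([(u-K[0,2])/K[0,0],(v-K[1,2])/K[1,1],np.ones(u.shape)],-1)*d["depth"][...,None]
    return (r-t)@R
def proj(d,X):
    p=d["R"]@np.array(X)+d["t"]; p=d["intrinsics"]@p; return p[:2]/p[2]
E
python3 - <<'E'
from h import *
t=load("top0.npz");s=load("side0.npz")
cv2.imwrite("pics/topz.png",cv2.resize(t["color"][70:275,170:395],None,fx=3.5,fy=2.9*3.5/3.5,interpolation=2) if 0 else cv2.resize(t["color"][75:270,170:390],None,fx=3,fy=3,interpolation=2))
cv2.imwrite("pics/sidez.png",cv2.resize(s["color"][150:384,190:420],None,fx=2.5,fy=2.5,interpolation=2))
C=cloud(t)
def blk(u,v,r=2): return np.round(np.median(C[v-r:v+r+1,u-r:u+r+1].reshape(-1,3),0),4)
for n,u,v in [("padL",250,233),("padR",315,230),("wt",294,231),("troughL",235,207),("troughR",328,207),("trayL",207,210),("trayR",355,208),("tab?",270,163),("b",285,130),("b",285,143),("b",285,156)]: print(n,blk(u,v))
E
```

```text
padL [0.4967 0.0343 0.1182]
padR [ 0.5076 -0.1311  0.0738]
wt [ 0.5051 -0.0642  0.1684]
troughL [0.5578 0.0721 0.1209]
troughR [ 0.5674 -0.1669  0.0572]
trayL [0.5521 0.148  0.019 ]
trayR [ 0.5688 -0.2493  0.0182]
tab? [ 0.6704 -0.013   0.1295]
b [ 0.7388 -0.0394  0.1638]
b [ 0.7087 -0.0404  0.1601]
b [ 0.6769 -0.0389  0.1583]
```

View pics/topz.png

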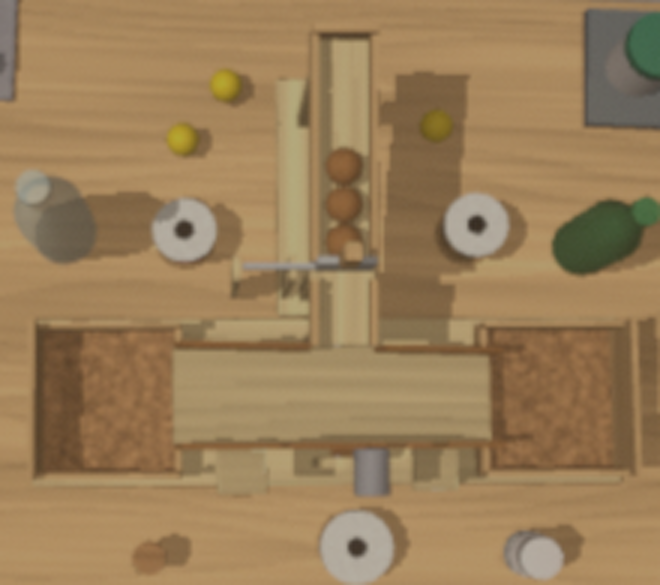

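View pics/sidez.png

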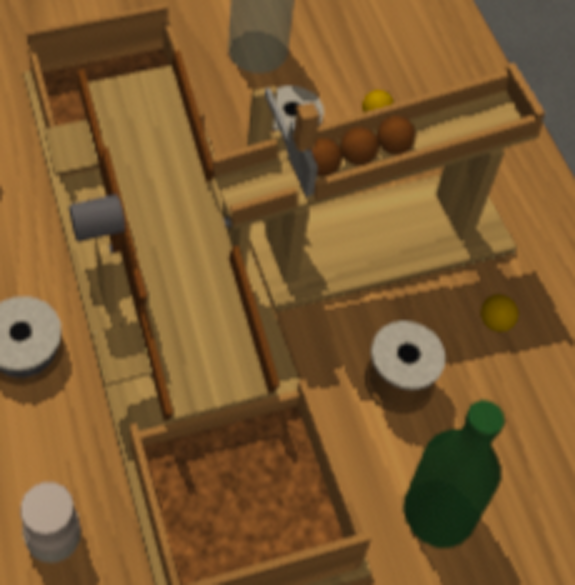

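```bash
python3 - <<'E'
from h import *
t=load("top0.npz");s=load("side0.npz")
for nm,d in(("top",t),("side",s)):
    C=cloud(d);X=C.reshape(-1,3)
    m=(X[:,2]>.185)&(X[:,2]<.225)&(abs(X[:,0]-.66)<.06)&(abs(X[:,1]+.04)<.05)
    print(nm,"tab",m.sum(),X[m].min(0).round(4),X[m].max(0).round(4),X[m].mean(0).round(4))
    for n,c,z in(("padL",(.497,.034),.118),("padR",(.507,-.131),.074)):
        # robot-side part below trough
        m=(abs(X[:,0]-c[0])<.03)&(abs(X[:,1]-c[1])<.04)&(abs(X[:,2]-z)<.009)
        P=X[m]; 
        r=cv2.minAreaRect((P[:,:2]*1000).astype(np.float32)); print(nm,n,m.sum(),P.min(0).round(4),P.max(0).round(4),np.round(r[0],1),np.round(r[1],1),round(r[2],1))
    # ramp floor region edges/ high walls: yaw from wall tops of ramp
    m=(X[:,0]>.7)&(X[:,0]<.86)&(abs(X[:,1]+.045)<.06)&(X[:,2]>.13)&(X[:,2]<.19)
    P=X[m]
    r=cv2.minAreaRect((P[:,:2]*1000).astype(np.float32)); print(nm,"ramp",np.round(r[0],1),np.round(r[1],1),round(r[2],1))
    # whole trays
    m=(X[:,0]>.44)&(X[:,0]<.64)&(abs(X[:,1]+.05)<.32)&(X[:,2]>.045)&(X[:,2]<.08)
    P=X[m]; 
    for sgn in(1,-1):
        Q=P[sgn*(P[:,1]+.05)>.14]; r=cv2.minAreaRect((Q[:,:2]*1000).astype(np.float32)); print(" tray",np.round(r[0],1),np.round(r[1],1),round(r[2],1))
# tri of tab top
def tri(a,b):
    A=[];B=[]
    for d,(u,v) in((t,a),(s,b)):
        P=d["intrinsics"]@np.c_[d["R"],d["t"]]; A+=[u*P[2]-P[0],v*P[2]-P[1]]
    A=np.array(A); return np.linalg.lstsq(A[:,:3],-A[:,3],rcond=None)[0]
print("tri tab top",tri((287.7,158.3),(312.8,193.5)))
E
```

```text
top tab 54 [ 0.6569 -0.05    0.1878] [ 0.6703 -0.0353  0.2082] [ 0.6628 -0.0415  0.2018]
top padL 284 [0.4821 0.0144 0.1091] [0.527  0.0735 0.1241] [504.7  44. ] [45.1 58.4] 0.9
top padR 292 [ 0.4871 -0.1695  0.0652] [ 0.5369 -0.0917  0.0821] [ 511.3 -130. ] [78.1 49.3] 88.1
top ramp [774.9 -38. ] [150.6  51.6] 1.6
 tray [554.1 151.4] [135.2 123.6] 0.8
 tray [ 539.1 -249.4] [195.4 116.6] 1.5
side tab 109 [ 0.6577 -0.0497  0.1853] [ 0.6719 -0.035   0.2084] [ 0.6636 -0.0445  0.1993]
side padL 388 [ 0.4813 -0.0059  0.1095] [0.5268 0.0737 0.1268] [504.  34.] [79.7 45.4] 89.8
side padR 551 [ 0.4865 -0.1657  0.0651] [ 0.537  -0.0911  0.083 ] [ 511.7 -128.3] [74.6 50.4] 89.9
side ramp [776.2 -38. ] [153.6  55.2] 1.5
 tray [556.4 153.5] [137. 129.] 1.0
 tray [ 539.1 -248. ] [197.4 116.2] 1.0
tri tab top [ 0.66444931 -0.04180239  0.20653322]
```

Left pad is at z≈0.118 and the right at 0.074, so the gate is positive and leads right. I need to press the left pad. The measured tab top is 0.207 (expected 0.205), and the yaw is about 1.3°. Next I'll confirm the left pad's centre from both views and check reachability.

```bash
python3 - <<'E'
from h import *
from cell import arm, solver
t=load("top0.npz");s=load("side0.npz")
print("padL top ray",px2w(t,250.7,232.3,.118), "side ray",px2w(s,190+72/2.5,150+145/2.5,.118))
print("bottle a",px2w(t,181,137,.185),"green cap",px2w(t,385,145,.165))
y=np.radians(1.3);c,sn=np.cos(y),np.sin(y)
for sg in(1,-1):
    Y=sg*np.array([c,sn,0]);Z=np.array([0,0,-1.]);R=np.c_[np.cross(Y,Z),Y,Z]
    for p in([.496,.042,.30],[.496,.042,.10],[.664,-.09,.3],[.664,-.012,.2]):
        q=solver.solve_ik(p,R); print(sg,p,None if q is None else np.round(q,1))
C=cloud(s);X=C.reshape(-1,3)
m=(X[:,0]>.645)&(X[:,0]<.68)&(X[:,1]>-.09)&(X[:,1]<.06)&(X[:,2]>.12)
P=X[m]
for a in np.arange(-.09,.06,.01):
    q=P[(P[:,1]>=a)&(P[:,1]<a+.01)]; print(round(a,2),len(q),q[:,2].max().round(3) if len(q) else 0, q[q[:,2].argmax(),0].round(3) if len(q) else 0)
E
```

```text
padL top ray [0.49837834 0.03266792 0.118     ] side ray [0.50062813 0.03347314 0.118     ]
bottle a [0.70921   0.1976102 0.185    ] green cap [ 0.71115254 -0.2746128   0.165     ]
1 [0.496, 0.042, 0.3] [  3.5   9.3 105.7  -0.   65.    2.2]
1 [0.496, 0.042, 0.1] [  3.5  26.4 114.3  -0.   39.3   2.2]
1 [0.664, -0.09, 0.3] [ -8.7  24.8  84.1  -0.   71.  -10. ]
1 [0.664, -0.012, 0.2] [-2.1 30.  89.7 -0.  60.3 -3.4]
-1 [0.496, 0.042, 0.3] None
-1 [0.496, 0.042, 0.1] None
-1 [0.664, -0.09, 0.3] None
-1 [0.664, -0.012, 0.2] None
-0.09 0 0 0
-0.08 0 0 0
-0.07 183 0.168 0.663
-0.06 71 0.168 0.664
-0.05 224 0.208 0.659
-0.04 95 0.208 0.662
-0.03 83 0.167 0.662
-0.02 35 0.167 0.664
-0.01 33 0.143 0.664
-0.0 16 0.144 0.664
0.01 14 0.143 0.661
0.02 12 0.142 0.663
0.03 15 0.143 0.661
0.04 36 0.133 0.656
0.05 0 0 0
```

```bash
cat >> h.py <<'E'
_y=np.radians(1.3);_Y=np.array([np.cos(_y),np.sin(_y),0]);_Z=np.array([0,0,-1.]);RT=np.c_[np.cross(_Y,_Z),_Y,_Z]
E
python3 - <<'E'
from h import *
from cell import arm,get_image
arm.gripper_to(0.0)
p=np.array(arm.current_ee_pos()); p[2]=.32; arm.servo_line(p)
arm.move_ptp([.496,.040,.30],RT)
arm.servo_line([.496,.040,.150])
print(arm.servo_line([.496,.040,.099],speed=.05,threshold=15),arm.current_ee_pos(),arm.current_contact_force())
arm.servo_line([.496,.040,.30])
arm.move_ptp([.40,-.25,.32],RT)
for n in("side","top"):
    d=get_image(n); cv2.imwrite(f"pics/{n}1.png",d["color"]); np.savez(f"{n}1.npz",**d)
t=load("top1.npz")
for n,x,y,z in(("L",.498,.036,.074),("R",.504,-.131,.118)):
    u,v=np.round(proj(t,[x,y,z])).astype(int); C=cloud(t); print(n,np.median(C[v-2:v+3,u-2:u+3].reshape(-1,3),0))
print(arm.current_time_s())
E
```

```text
False [0.4962421  0.04001488 0.09924009] [0.84661047 0.54878767 0.7911795 ]
L [0.49807766 0.03575603 0.07392424]
R [ 0.50354621 -0.13192994  0.11847459]
9.7083
```

View pics/side1.png

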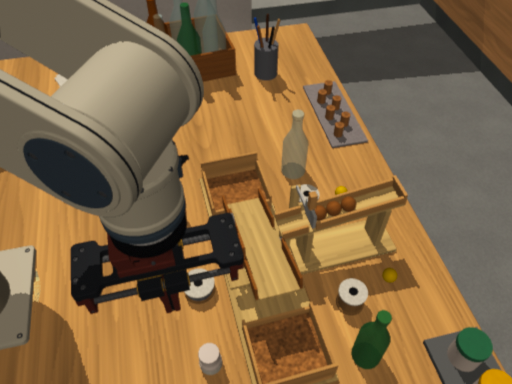

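View pics/top1.png

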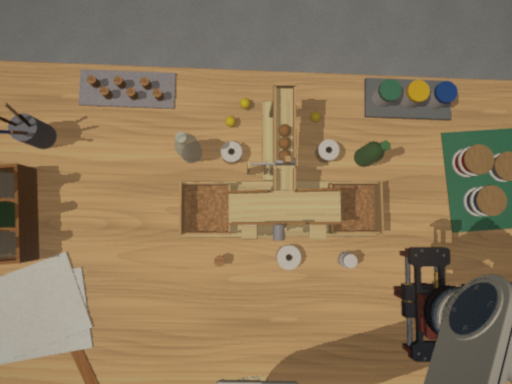

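The gate has flipped: left pad at z 0.074, right at 0.118, and the weight now leans left at (279,232). The balls are still held at (285,130–158). Next is the slide.

```bash
python3 - <<'E'
from h import *
from cell import arm,get_image
print(arm.current_gripper_width())
arm.move_ptp([.662,-.092,.30],RT)
arm.servo_line([.662,-.092,.199])
print(arm.servo_line([.662,-.0125,.199],speed=.06,threshold=12),arm.current_ee_pos(),arm.current_contact_force())
arm.servo_line([.662,-.03,.199])
arm.servo_line([.662,-.03,.32])
arm.move_ptp([.40,-.25,.32],RT)
arm.sleep(1.5)
for n in("side","top"):
    d=get_image(n); cv2.imwrite(f"pics/{n}2.png",d["color"]); np.savez(f"{n}2.npz",**d)
    X=cloud(d).reshape(-1,3)
    m=(X[:,2]>.19)&(X[:,2]<.225)&(abs(X[:,0]-.663)<.03)&(abs(X[:,1])<.06)
    print(n,"tab",m.sum(),X[m].mean(0).round(4))
t=load("top2.npz");C=cloud(t)
for n,x,y,z in(("L",.498,.036,.074),("R",.504,-.131,.118)):
    u,v=np.round(proj(t,[x,y,z])).astype(int); print(n,np.median(C[v-2:v+3,u-2:u+3].reshape(-1,3),0))
cv2.imwrite("pics/top2z.png",cv2.resize(t["color"][75:270,170:390],None,fx=3,fy=3,interpolation=2))
print(arm.current_time_s())
E
```

```text
0.0023060405954967635
False [ 0.66222586 -0.01266287  0.19909086] [-0.56580712  0.20721312 -0.06721278]
side tab 85 [0.6624 0.0051 0.2021]
top tab 43 [0.6618 0.0077 0.204 ]
L [0.49815359 0.03572449 0.07390426]
R [ 0.50359905 -0.13162114  0.11746484]
17.3
```

View pics/top2z.png

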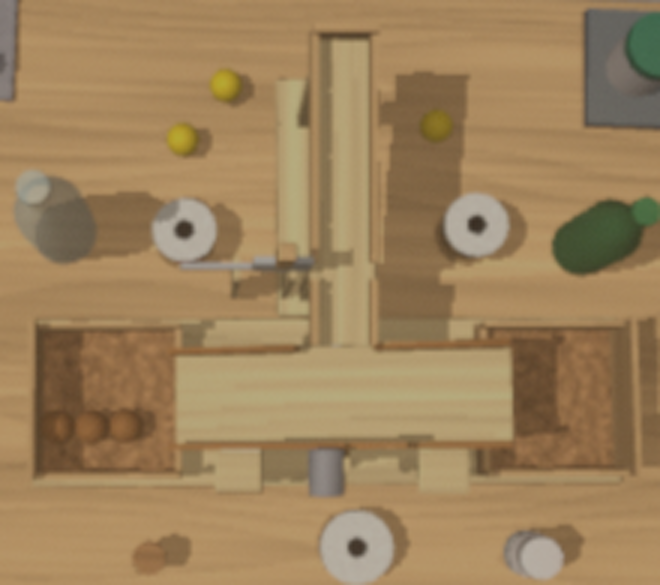

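View pics/side2.png

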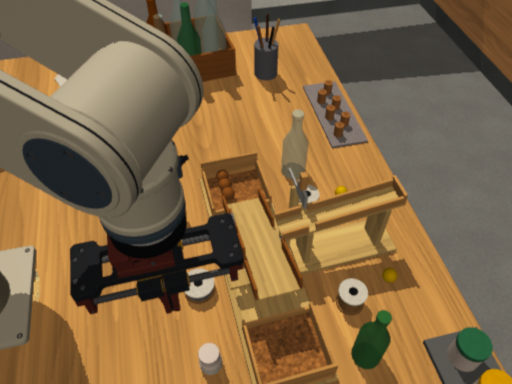

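All three balls are in the left tray, zoomed (58–125,425), and the tab has moved about 49 mm. Before handing in I'll check the balls' positions and that they're at rest.

```bash
python3 - <<'E'
from h import *
from cell import arm,get_image,sign_off
arm.sleep(1.0)
ds=[load("top2.npz"),get_image("top")]
yw=np.radians(1.3);c,s=np.cos(yw),np.sin(yw)
pad=np.array([.499,.0345]);F=np.array([[c,s],[-s,c]])
piv=np.array([.578,-.047])
print("pad check in feeder",F@(pad-piv))
for d in ds:
    for u0,v0 in((58,425),(91,425),(125,425)):
        P=cloud(d);u,v=int(170+u0/3),int(75+v0/3)
        w=P[v-5:v+6,u-5:u+6].reshape(-1,3);top=w[w[:,2]>.033]
        q=px2w(d,170+u0/3,75+v0/3,.033); print(q.round(4),F@(q[:2]-piv),top[:,2].max().round(3))
print("pix change",np.abs(ds[0]["color"][190:235,180:235].astype(int)-ds[1]["color"][190:235,180:235]).max(), "rest of scene",np.abs(load("top0.npz")["color"][100:170,170:240].astype(int)-ds[1]["color"][100:170,170:240]).mean())
print(arm.current_time_s())
E
```

```text
pad check in feeder [-0.07713065  0.08327132]
[0.5328 0.1921 0.033 ] [-0.03974392  0.24008354] 0.049
[0.5336 0.1634 0.033 ] [-0.0395803   0.21137963] 1.025
[0.5345 0.1338 0.033 ] [-0.03941143  0.18175595] 0.051
[0.5328 0.1921 0.033 ] [-0.03974392  0.24008354] 0.048
[0.5336 0.1634 0.033 ] [-0.0395803   0.21137963] 0.052
[0.5345 0.1338 0.033 ] [-0.03941143  0.18175595] 0.052
pix change 5 rest of scene 1.7636734693877552
18.35
```

```bash
python3 -c "
from cell import sign_off
print(sign_off())"
```

```text
the job is handed in; nothing more can be done
None
```

The gate now rests on its other stop and all three balls are in the left tray. I handed the job in at about 18 s of the 42 s allowed; sign-off gives no verdict.

**What I did:** The gate started positive, leading to the right tray. I pressed the raised left pad down with the shut fingertips until the gate tipped over. Once the pictures showed it had settled and the balls were still held back, I pushed the stop slide's tab to the left and moved the arm clear.

**Last checks:**

| Check | Measured | Required or expected |
|---|---|---|
| Pad heights, left / right | 74 mm / 118 mm (start: 118 / 74) | 74 mm down, 118 mm up |
| Tab travel (slide opening) | about 49 mm | at least 36 mm |
| Balls, y in the feeder frame | 0.24, 0.21 and 0.18 m | 0.135 to 0.256 m |
| Balls, x in the feeder frame | about -0.04 m | -0.082 to 0.047 m |
| Ball tops | about 50 mm above the table | ball centres below 75 mm |

- **At rest:** The balls did not move between two pictures about 1 s apart.
- **Bystanders:** In the pictures they stand where they were. I only looked at this and did not measure each one.
- **Disagreements:** One ball height read 1.025 m because a pixel had no depth. It read 0.052 m in the next picture. The two views placed the left pad and the tab within about 3 mm of each other.

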